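# Contact check of three copper cups

### The arm

A 6-joint arm with a two-finger parallel gripper is mounted at the origin on the work surface. World frame = base frame: x ahead of the robot, y to its left, z up, the work surface at z = 0. Lengths are in m, angles in rad, forces in N, time in s.
With the tool pointing down it reaches from about 0.375 to 0.9 m from the base axis. Payload 3.1 kg.
Tool frame: the origin (TCP) lies at the very end of the fingers, on their centre line; the grasp point (between the pads) lies 19 mm behind it (grip_depth is the distance from the TCP to the grasp point, in m); z points along the fingers, y is the line along which they close (so a half turn about z gives the same grasp; the last joint's range is limited). The gripper opens to 85 mm and grips with 20 to 120 N. Pads are 22 mm wide; open, the fingers measure 114 mm over their backs; the gripper's body (76 mm by 85 mm) begins 54 mm behind the grasp point. The pads swing forward as they close: fully open they stand 13 mm farther back than shut.
Start: joints at [0.999, 0.527, 1.433, -0, 1.181, -0.178], TCP at [0.24, 0.577, 0.231] pointing down, gripper open.
Joint ranges: [-3.08, 3.08], [-0.75, 2.2], [0.22, 2.44], [-1.43, 4.57], [0, 2.65], [-2.85, 2.85]. Speed limits (rad/s): [2.79, 2.79, 3.14, 3.14, 3.14, 3.14].

### API

Orientations are given as a unit quaternion [x, y, z, w].
In Python, from station import * gives the robot as it stands.
- The arm moves only by the tool apply_moves, never from a script. Its argument "plan" is a list of rows, each a list of 7 numbers: the shift along the tool's x, y, z in m, then the turn, a rotation vector about the tool's x, y, z in rad, then the gripper command: -1 is fully open, 1 is shut, values between are in proportion. In form: [[dx, dy, dz, wx, wy, wz, jaw], ...]. A call has 1 to 8 rows; each row shifts and turns the commanded pose from where the row before left it, along the tool's axes as they then stand; what a row does not reach is not made up. A row lasts 1/8 s, in which the tool goes at most 62.5 mm and 10.7 degrees, less where a joint would pass 70% of its speed; a pose out of reach is approached as far as the arm can. A call is refused whole if a number of a shift passes 0.0625 or a number of a turn 0.188, either way. A call with a gripper value outside its range is refused whole. The fingers move at their own pace and stop on an object; "force" is the grip in N (left out, the last holds). Time passes only in rows, so rows that do not move let the fingers close. It gives the time, the measured TCP pose, the force, the opening and the grip force at its end, in the units of the state.
- sense(): the state, without advancing time (a new reading comes with each control period).
- snapshot(name): name is "side" or "top" or "wrist"; returns the picture (384x512x3 uint8, red, green, blue); there is no depth.
- calibration(name): a dict with "camera_matrix" (3x3 intrinsics, pixels), "k1" (the pictures are not rectified: a ray, as slopes to the right and down, at radius r is drawn at 1 + k1 r^2 times it, then the intrinsics apply), "R" (3x3) and "t" (3): a world point X has camera coordinates R X + t; the wrist camera has in their place "mount" (4x4, takes a point from camera to tool coordinates, whose origin is the TCP and whose axes are the flange's). Camera axes: x right, y down, z forward; pixel columns grow to the right and rows downward; lengths in m; the calibration is good to about 2 mm. A picture is of the moment at which its call begins: read the wrist's pose just before it. calibration takes no time and is no camera call.
- sign_off(): hands the job in; it is judged then, once.
The state is a dict: "t": time; "q": joint angles; "qd": joint speeds; "tau": joint torques, N m; "tcp_pos": TCP position; "tool_rot": TCP orientation; "force": force on the tool from outside, world axes, zero at the start; "ft_torque": the same for the moment, N m; "finger_gap": opening from 0.0 (shut) to 1.0 (fully open); "gripper_force": force on a finger pad.
Only numpy, scipy, OpenCV 4.12 (cv2) and the standard library are available. Lean on these libraries where they do the work, as an engineer would, in place of code of your own. Each camera call takes 0.05 s, during which the arm holds its last target. There are 200 camera calls.

### The job

Check the three copper cups on the test stand: with closed fingertips press each one lightly down on its top so that its sprung pad dips about halfway, hold it there for a moment and let it spring back up, the tallest cup first, then the middle one, then the shortest. Then press the large key on the tester box down, well past half its travel, to record the result, let it go and move clear. Push gently, do not grip, lift, shift or tip the cups, and leave the small key and everything else alone.

Things in the scene. Friction and masses are not known exactly. Their poses are not given: they have to be found in the camera images.
- cup_tall: tallest of the three loose copper cups on the test stand: upright cylinder 50 mm across, 86 mm high, slotted wall, closed flat top. Origin: centre of its underside, z up. Stands on any one of the sprung pads. Pressed on top it sinks with its pad: 2 to 6 N starts it, 5 to 8 N at 4 mm, 8 to 12 N at the stop, 10 mm down; it springs back. Over 3 mm counts as pressed; keep under 20 N.
- cup_mid: middle-sized of the three loose copper cups on the test stand: upright cylinder 50 mm across, 68 mm high, slotted wall, closed flat top. Origin: centre of its underside, z up. Stands on any one of the sprung pads. Pressed on top it sinks with its pad: 2 to 6 N starts it, 5 to 8 N at 4 mm, 8 to 12 N at the stop, 10 mm down; it springs back. Over 3 mm counts as pressed; keep under 20 N.
- cup_short: shortest of the three loose copper cups on the test stand: upright cylinder 50 mm across, 50 mm high, slotted wall, closed flat top. Origin: centre of its underside, z up. Stands on any one of the sprung pads. Pressed on top it sinks with its pad: 2 to 6 N starts it, 5 to 8 N at 4 mm, 8 to 12 N at the stop, 10 mm down; it springs back. Over 3 mm counts as pressed; keep under 20 N.
- stand: fixed grey test stand, deck 170 (x) x 310 (y) x 30 mm high; origin: centre of its underside. Three round brass sprung pads, 62 mm across, in a row along its y axis at x = +25 mm, y = -95, 0, +95 mm; pad tops at 42 mm above the table, travel 10 mm down.
- tester: fixed grey tester box 150 x 130 x 60 mm high, origin: centre of its underside; to the left or the right of the stand. Two white keys in black housings on its top, 65 mm apart: the large one (record, 34 mm across, on its +y side) and the small one (cancel, 16 mm across).
- record_top (a point): centre of the top face of the large key (34 mm across); the key goes 8 mm straight down to a hard stop, fully down takes about 5 N; springs back; keep the push under 25 N
- record (a joint): travel of the large key in m: 0 up, 0.008 fully down; counts as pressed beyond 0.004
- cancel_top (a point): centre of the top face of the small key (16 mm across), not to be pressed
- cancel (a joint): travel of the small key in m: 0 up, 0.008 fully down
- spare_a: waiting copper cup, 50 mm across, 68 mm high, on the white foam block (150 x 130 x 45 mm) on the other side of the stand from the tester; origin: centre of its underside; leave alone
- spare_b: second waiting copper cup on the foam block, like spare_a; leave alone
- scraper: deburring scraper with a screwdriver-like handle, 150 mm long, lying on the front of the stand's deck; leave alone
- ring: copper ring 38 mm across, 10 mm high, on the front of the stand's deck; origin: centre of its underside; leave alone
- plug: small steel plug gauge standing behind and between two pads, 32 mm high; origin: centre of its underside; leave alone
Not all that is in view belongs to the job. What is shaped like the cup_tall but pink or yellow is not meant. Leave any red look-alike of the tester alone.

How it is judged:
By the outcome, as a careful person would: the job done as asked, in the order asked, and still so for the second after the job is handed in, with the robot touching nothing.
It also fails if it takes over 61 s, if anything falls off the work surface, if the arm or the gripper's body presses on something with over 40 N, if the wrist force passes 120 N, or if a joint passes its speed limit or range.

## Working session

There is one attempt and no reset: what is moved stays moved. The work goes in short steps, Python scripts to look and compute and a tool call to move; the robot and the scene stay as the last step left them, time stands still between calls to the robot, and variables do not carry over. Pictures are saved under pics/ and viewed, at most 10 in all, crops included, and the job is handed in when it is done.

Besides the shell and the picture viewer there is one more tool, called after "Request:" as name([rows], argument=value, ...), one row to a line, values as JSON. apply_moves: Moves the arm, as the interface text tells. Its arguments: {"type":"object","properties":{"plan":{"type":"array"},"force":{"type":"number"}},"required":["plan"]}

```bash
mkdir -p pics
python3 - <<'E'
from station import *
import cv2,numpy as np
for n in("top","side"):
    cv2.imwrite(f"pics/{n}0.png",snapshot(n)[:,:,::-1]); c=calibration(n); print(n,c)
s=sense();print(s)
E
```

```text
top {'camera_matrix': array([[385.20019693,   0.        , 255.69284882],
       [  0.        , 385.20019693, 195.7133366 ],
       [  0.        ,   0.        ,   1.        ]]), 'k1': 0.01886225480282235, 'R': array([[ 1.05931901e-02, -9.99943662e-01,  6.76354691e-04],
       [-9.79354753e-01, -1.05116228e-02, -2.01875640e-01],
       [ 2.01871376e-01,  1.47611585e-03, -9.79410929e-01]]), 't': array([-0.03711646,  0.53687031,  1.16289889])}
side {'camera_matrix': array([[457.93919445,   0.        , 252.86080793],
       [  0.        , 457.93919445, 195.1648559 ],
       [  0.        ,   0.        ,   1.        ]]), 'k1': -0.07807967331073332, 'R': array([[ 0.82554771, -0.56431712, -0.00414273],
       [-0.3789103 , -0.54884338, -0.74511605],
       [ 0.41820804,  0.61669857, -0.66692196]]), 't': array([-0.45619624,  0.28182408,  1.05152666])}
{'t': 0.1, 'q': array([ 9.98493429e-01,  5.28407841e-01,  1.43376526e+00, -9.60523380e-06,
        1.18142093e+00, -1.78490180e-01]), 'qd': array([ 1.41997398e-05, -1.20741156e-03, -3.20658987e-03,  1.49225427e-03,
        2.97797751e-04,  8.41352249e-05]), 'tau': array([-3.48156809e-04, -4.43303490e+01, -1.78585285e+01, -2.04801108e-04,
        3.83257153e-03,  9.51451984e-08]), 'tcp_pos': array([0.23943422, 0.57661892, 0.23041303]), 'tool_rot': array([ 1.95634520e-01,  9.80676365e-01, -9.32632660e-04, -3.62762465e-04]), 'force': array([ 0.09398065,  0.15453386, -0.13059912]), 'ft_torque': array([ 0.01225789,  0.01618388, -0.01056214]), 'gripper_force': 0.0, 'finger_gap': 1.0033718807301122}
```

View pics/top0.png

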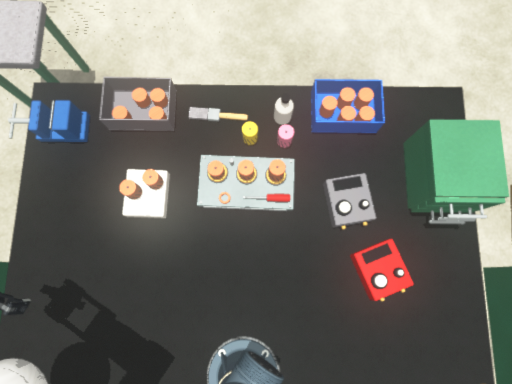

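View pics/side0.png

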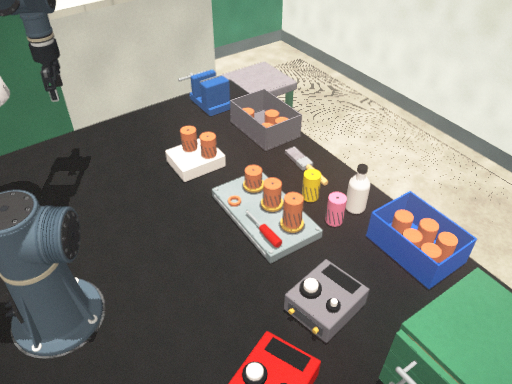

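The top view shows the stand at about (246,182) with cups at (217,170), (246,172) and (277,171). The side view shows the heights: short is left, mid is in the middle and tall is right. The grey tester is at (350,200) with its large key at (345,208). Next I'll enlarge both views.

Run:
```python
import cv2
a=cv2.imread("pics/top0.png")[145:240,190:390]
cv2.imwrite("pics/topc.png",cv2.resize(a,None,fx=4,fy=4,interpolation=cv2.INTER_CUBIC))
a=cv2.imread("pics/side0.png")[155:335,210:375]
cv2.imwrite("pics/sidec.png",cv2.resize(a,None,fx=3.3333,fy=3.3333,interpolation=cv2.INTER_CUBIC))
```

```text
(no output)
```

View pics/topc.png

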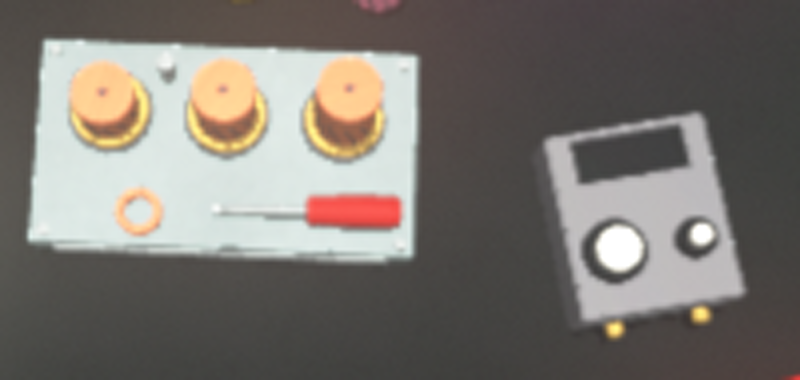

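View pics/sidec.png

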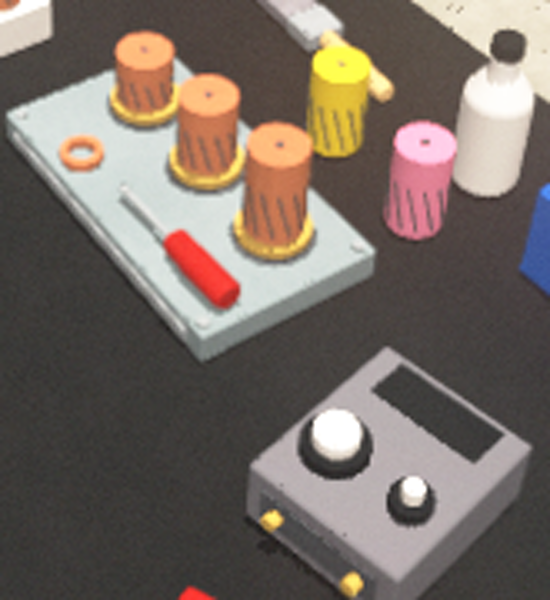

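The top crop shows cup-top centres short (102,92), mid (223,90) and tall (349,89), with record at (619,248). In the side crop they are (145,49), (209,95) and (280,145), with record at (337,430).

```bash
cat > h.py <<'E'
from station import *
import cv2,numpy as np
from scipy.spatial.transform import Rotation as Ro
from scipy.optimize import brentq
def und(c,p):
    K=c["camera_matrix"]; d=np.array([(p[0]-K[0,2])/K[0,0],(p[1]-K[1,2])/K[1,1]]); rd=np.hypot(*d)
    r=brentq(lambda r:r*(1+c["k1"]*r*r)-rd,0,2); return d*(r/rd if rd else 1)
def ray(c,p):
    if "mount" in c:
        raise SystemExit
    u=und(c,p); return -c["R"].T@c["t"], c["R"].T@np.array([*u,1])
def onz(o,d,z): return o+d*(z-o[2])/d[2]
E
python3 - <<'E'
from h import *
T=calibration("top");S=calibration("side")
P={"short":((102,92),(145,49),.092),"mid":((223,90),(209,95),.110),"tall":((349,89),(280,145),.128),"rec":((619,248),(337,430),.08),"can":((703,234),(414,488),.08)}
for n,(a,b,z) in P.items():
    a=(190+(a[0]+.5)/4-.5,145+(a[1]+.5)/4-.5); b=(210+(b[0]+.5)*.3-.5,155+(b[1]+.5)*.3-.5)
    o,d=ray(T,a);p,e=ray(S,b)
    k=np.linalg.lstsq(np.c_[d,-e],p-o,rcond=None)[0]; A=o+k[0]*d;B=p+k[1]*e
    print(n,((A+B)/2).round(4),"gap",np.linalg.norm(A-B).round(4),"top",onz(o,d,z).round(4),"side",onz(p,e,z).round(4))
print(Ro.from_quat(sense()["tool_rot"]).as_matrix().round(3)); print(calibration("wrist"))
E
```

```text
short [0.6181 0.0952 0.0924] gap 0.0018 top [0.6173 0.0956 0.092 ] side [0.6193 0.0954 0.092 ]
mid [0.6164 0.0008 0.1075] gap 0.0018 top [0.6149 0.0011 0.11  ] side [ 0.6156 -0.0018  0.11  ]
tall [ 0.6131 -0.0949  0.1258] gap 0.0019 top [ 0.6115 -0.0944  0.128 ] side [ 0.6125 -0.0969  0.128 ]
rec [ 0.501  -0.3042  0.082 ] gap 0.0013 top [ 0.5007 -0.3044  0.08  ] side [ 0.5027 -0.3033  0.08  ]
can [ 0.5124 -0.3689  0.0819] gap 0.0009 top [ 0.5124 -0.3692  0.08  ] side [ 0.514  -0.3682  0.08  ]
[[-0.923  0.384 -0.001]
 [ 0.384  0.923 -0.002]
 [ 0.    -0.002 -1.   ]]
{'camera_matrix': array([[281.9514348 ,   0.        , 251.56901681],
       [  0.        , 281.9514348 , 193.97114717],
       [  0.        ,   0.        ,   1.        ]]), 'k1': 0.0228173303068136, 'mount': array([[-2.94954661e-05, -9.46773219e-01, -3.21901337e-01,
         8.20539170e-02],
       [ 9.99999198e-01,  3.79743235e-04, -1.20852610e-03,
         1.13871366e-03],
       [ 1.26644000e-03, -3.21901115e-01,  9.46772448e-01,
        -1.43788520e-01],
       [ 0.00000000e+00,  0.00000000e+00,  0.00000000e+00,
         1.00000000e+00]])}
```

Request:
apply_moves([
  [0,0,0,0,0,-0.131,1],
  [0,0,0,0,0,-0.131,1],
  [0,0,0,0,0,-0.131,1],
  [-0.025,-0.045,0,0,0,0,1],
  [-0.025,-0.045,0,0,0,0,1],
  [-0.025,-0.045,0,0,0,0,1],
  [-0.025,-0.045,0,0,0,0,1],
  [-0.025,-0.045,0,0,0,0,1],
])

```text
t: 1.1
tcp_pos: [0.365, 0.3505, 0.2311]
tool_rot: [0.0, 1.0, -0.0, -0.0]
force: [-0.2, 0.5, 0.1]
finger_gap: 0.002
gripper_force: 0.0
```

Request:
apply_moves([
  [-0.025,-0.045,0,0,0,0,1],
  [-0.025,-0.045,0,0,0,0,1],
  [-0.025,-0.045,0,0,0,0,1],
  [-0.025,-0.045,0,0,0,0,1],
  [-0.025,-0.045,0,0,0,0,1],
  [-0.025,-0.045,0,0,0,0,1],
  [-0.025,-0.045,0,0,0,0,1],
  [0,0,0,0,0,0,1],
])

```text
t: 2.1
tcp_pos: [0.5414, 0.0336, 0.231]
tool_rot: [0.003, 1.0, -0.0, 0.001]
force: [-1.4, 0.5, -0.5]
finger_gap: 0.0
gripper_force: 0.0
```

Request:
apply_moves([
  [-0.024,-0.043,0,0,0,0,1],
  [-0.024,-0.043,0,0,0,0,1],
  [-0.024,-0.043,0,0,0,0,1],
  [0,0,0.03,0,0,0,1],
  [0,0,0.03,0,0,0,1],
  [0,0,0,0,0,0,1],
  [0,0,0,0,0,0,1],
])

```text
t: 2.98
tcp_pos: [0.6116, -0.0915, 0.172]
tool_rot: [-0.0, 1.0, -0.0, 0.0]
force: [0.1, -0.1, 0.2]
finger_gap: -0.0
gripper_force: 0.0
```

Run:
```python
from h import *
s=sense();print(s["tcp_pos"],s["force"])
R=Ro.from_quat(s["tool_rot"]).as_matrix();c=calibration("wrist");M=c["mount"];K=c["camera_matrix"]
im=snapshot("wrist")[:,:,::-1].copy()
for X in([.6125,-.0955,.128],[.6155,0,.110],[.618,.0953,.092],[.501,-.304,.082]):
    q=M[:3,:3].T@(R.T@(np.array(X)-s["tcp_pos"])-M[:3,3]); u=q[:2]/q[2]; u=u*(1+c["k1"]*u@u); print(X,(u*K[0,0]+K[:2,2]).round(1),q[2].round(3))
cv2.imwrite("pics/w1.png",cv2.resize(im,None,fx=1.5,fy=1.5,interpolation=cv2.INTER_CUBIC))
```

```text
[ 0.6115757  -0.09150169  0.17204919] [ 0.10699226 -0.0583687   0.19136151]
[0.6125, -0.0955, 0.128] [245.4 218.5] 0.204
[0.6155, 0, 0.11] [367.5 212.9] 0.222
[0.618, 0.0953, 0.092] [473.5 207.7] 0.24
[0.501, -0.304, 0.082] [-39.2  53.8] 0.212
```

View pics/w1.png

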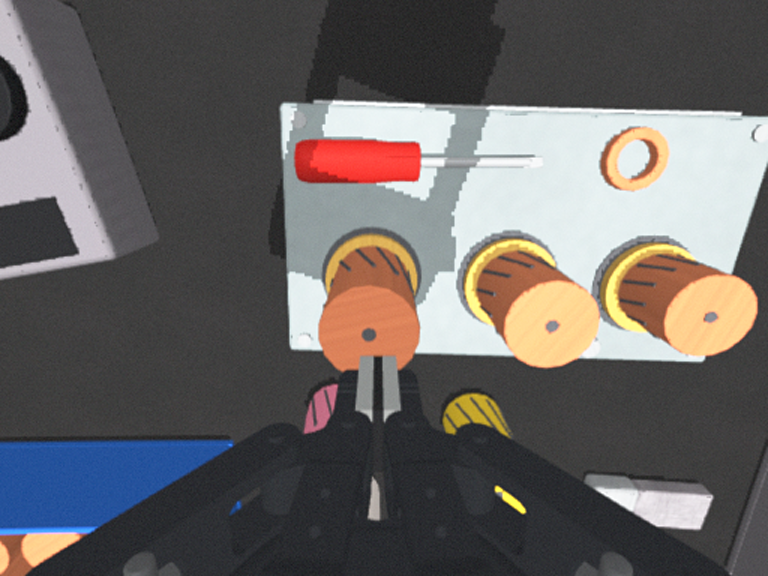

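The wrist view puts the tall cup's top at (246,222), within about 3 mm of prediction. The other two are similar, with +x about 2 mm. I'll correct and go down.

Request:
apply_moves([
  [-0.0025,-0.004,0.015,0,0,0,1],
  [0,0,0.02,0,0,0,1],
  [0,0,0.004,0,0,0,1],
  [0,0,0.002,0,0,0,1],
  [0,0,0.002,0,0,0,1],
  [0,0,0,0,0,0,1],
])

```text
t: 3.78
tcp_pos: [0.614, -0.0962, 0.1287]
tool_rot: [0.0, 1.0, -0.0, 0.0]
force: [-0.2, -0.1, -0.8]
finger_gap: 0.003
gripper_force: 0.0
```

Request:
apply_moves([
  [0,0,0.001,0,0,0,1],
  [0,0,0.001,0,0,0,1],
  [0,0,0.001,0,0,0,1],
  [0,0,0.001,0,0,0,1],
  [0,0,0,0,0,0,1],
])

```text
t: 4.4
tcp_pos: [0.6141, -0.0963, 0.1247]
tool_rot: [0.0, 1.0, -0.0, 0.001]
force: [-0.1, 0.4, 5.8]
finger_gap: 0.0
gripper_force: 2.7
```

Request:
apply_moves([
  [0,0,0.001,0,0,0,1],
  [0,0,0.0008,0,0,0,1],
  [0,0,0,0,0,0,1],
  [0,0,0,0,0,0,1],
  [0,0,0,0,0,0,1],
  [0,0,0,0,0,0,1],
])

```text
t: 5.15
tcp_pos: [0.6142, -0.0963, 0.1231]
tool_rot: [0.0, 1.0, -0.0, 0.001]
force: [-1.2, 0.3, 5.7]
finger_gap: 0.002
gripper_force: 3.1
```

Request:
apply_moves([
  [0,0,0,0,0,0,1],
  [0,0,-0.002,0,0,0,1],
  [0,0,-0.003,0,0,0,1],
  [0,0,-0.005,0,0,0,1],
  [0,0,-0.02,0,0,0,1],
  [0,0,-0.01,0,0,0,1],
  [-0.001,0.032,0,0,0,0,1],
  [-0.001,0.032,0,0,0,0,1],
])

```text
t: 6.15
tcp_pos: [0.6155, -0.0318, 0.1623]
tool_rot: [0.001, 1.0, 0.0, -0.0]
force: [0.6, -0.3, -1.0]
finger_gap: 0.002
gripper_force: 0.0
```

Request:
apply_moves([
  [-0.001,0.032,0,0,0,0,1],
  [0,0,0.02,0,0,0,1],
  [0,0,0.022,0,0,0,1],
  [0,0,0,0,0,0,1],
  [0,0,0,0,0,0,1],
])

```text
t: 6.78
tcp_pos: [0.6171, -0.0003, 0.1209]
tool_rot: [0.0, 1.0, -0.0, 0.0]
force: [0.1, -0.6, -0.6]
finger_gap: -0.002
gripper_force: 0.0
```

Top at 0.110, so I'm aiming for about 0.105.

Request:
apply_moves([
  [0,0,0.006,0,0,0,1],
  [0,0,0.003,0,0,0,1],
  [0,0,0.002,0,0,0,1],
  [0,0,0.001,0,0,0,1],
  [0,0,0.001,0,0,0,1],
  [0,0,0.001,0,0,0,1],
  [0,0,0,0,0,0,1],
])

```text
t: 7.65
tcp_pos: [0.6169, -0.0002, 0.1075]
tool_rot: [0.0, 1.0, -0.0, 0.0]
force: [-1.7, -0.8, 6.0]
finger_gap: 0.0
gripper_force: 3.1
```

Request:
apply_moves([
  [0,0,0.001,0,0,0,1],
  [0,0,0.0008,0,0,0,1],
  [0,0,0,0,0,0,1],
  [0,0,0,0,0,0,1],
  [0,0,0,0,0,0,1],
  [0,0,0,0,0,0,1],
])

```text
t: 8.4
tcp_pos: [0.617, -0.0002, 0.106]
tool_rot: [0.0, 1.0, -0.0, 0.0]
force: [-1.6, 0.3, 7.1]
finger_gap: -0.002
gripper_force: 3.6
```

Request:
apply_moves([
  [0,0,0.001,0,0,0,1],
  [0,0,0,0,0,0,1],
  [0,0,0,0,0,0,1],
  [0,0,0,0,0,0,1],
  [0,0,0,0,0,0,1],
  [0,0,-0.002,0,0,0,1],
  [0,0,-0.003,0,0,0,1],
  [0,0,-0.005,0,0,0,1],
])

```text
t: 9.4
tcp_pos: [0.6169, -0.0001, 0.114]
tool_rot: [0.0, 1.0, -0.0, 0.0]
force: [0.6, -0.3, 0.3]
finger_gap: 0.0
gripper_force: 0.0
```

Request:
apply_moves([
  [0,0,-0.02,0,0,0,1],
  [0,0,-0.01,0,0,0,1],
  [-0.001,0.032,0,0,0,0,1],
  [-0.001,0.032,0,0,0,0,1],
  [-0.0005,0.0315,0,0,0,0,1],
  [0,0,0.02,0,0,0,1],
  [0,0,0.021,0,0,0,1],
  [0,0,0,0,0,0,1],
])

```text
t: 10.4
tcp_pos: [0.6178, 0.0955, 0.1009]
tool_rot: [0.0, 1.0, 0.0, -0.002]
force: [0.2, -0.6, -0.2]
finger_gap: -0.002
gripper_force: 0.0
```

Request:
apply_moves([
  [0,0,0,0,0,0,1],
])

```text
t: 10.52
tcp_pos: [0.6198, 0.0953, 0.1032]
tool_rot: [0.0, 1.0, -0.0, 0.0]
force: [-0.1, 0.1, 1.0]
finger_gap: 0.005
gripper_force: 0.0
```

Request:
apply_moves([
  [0,0,0.006,0,0,0,1],
  [0,0,0.003,0,0,0,1],
  [0,0,0.002,0,0,0,1],
  [0,0,0.001,0,0,0,1],
  [0,0,0.001,0,0,0,1],
  [0,0,0.001,0,0,0,1],
  [0,0,0,0,0,0,1],
])

```text
t: 11.4
tcp_pos: [0.6195, 0.0953, 0.0897]
tool_rot: [0.0, 1.0, -0.0, 0.0]
force: [-1.6, -0.7, 5.6]
finger_gap: 0.001
gripper_force: 3.1
```

Request:
apply_moves([
  [0,0,0.001,0,0,0,1],
  [0,0,0.0012,0,0,0,1],
  [0,0,0,0,0,0,1],
  [0,0,0,0,0,0,1],
  [0,0,0,0,0,0,1],
  [0,0,0,0,0,0,1],
])

```text
t: 12.15
tcp_pos: [0.6195, 0.0953, 0.0878]
tool_rot: [0.0, 1.0, -0.0, 0.0]
force: [-3.0, 0.5, 7.4]
finger_gap: -0.003
gripper_force: 3.7
```

Request:
apply_moves([
  [0,0,0.0008,0,0,0,1],
  [0,0,0,0,0,0,1],
  [0,0,0,0,0,0,1],
  [0,0,0,0,0,0,1],
  [0,0,0,0,0,0,1],
  [0,0,-0.002,0,0,0,1],
  [0,0,-0.003,0,0,0,1],
  [0,0,-0.005,0,0,0,1],
])

```text
t: 13.15
tcp_pos: [0.6195, 0.0954, 0.096]
tool_rot: [0.0, 1.0, 0.0, 0.0]
force: [0.1, 0.5, -0.1]
finger_gap: -0.005
gripper_force: 0.0
```

Request:
apply_moves([
  [0,0,-0.025,0,0,0,1],
  [0,0,-0.035,0,0,0,1],
  [0,0,-0.02,0,0,0,1],
  [0.013,-0.045,0,0,0,0,1],
  [0.013,-0.045,0,0,0,0,1],
  [0.013,-0.045,0,0,0,0,1],
  [0.013,-0.045,0,0,0,0,1],
  [0.013,-0.045,0,0,0,0,1],
])

```text
t: 14.15
tcp_pos: [0.5538, -0.131, 0.1757]
tool_rot: [0.0, 1.0, -0.0, 0.0]
force: [1.6, -0.0, 0.3]
finger_gap: 0.002
gripper_force: 0.0
```

Request:
apply_moves([
  [0.013,-0.045,0,0,0,0,1],
  [0.013,-0.045,0,0,0,0,1],
  [0.013,-0.045,0,0,0,0,1],
  [0.013,-0.039,0,0,0,0,1],
  [0,0,0.025,0,0,0,1],
  [0,0,0.025,0,0,0,1],
  [0,0,0,0,0,0,1],
  [0,0,0,0,0,0,1],
])

```text
t: 15.15
tcp_pos: [0.5026, -0.3038, 0.1263]
tool_rot: [0.0, 1.0, -0.0, 0.0]
force: [0.2, -0.1, 0.9]
finger_gap: -0.003
gripper_force: 0.0
```

Run:
```python
from h import *
s=sense();print(s["tcp_pos"],s["force"])
R=Ro.from_quat(s["tool_rot"]).as_matrix();c=calibration("wrist");M=c["mount"];K=c["camera_matrix"]
im=snapshot("wrist")[:,:,::-1].copy()
for X in([.5015,-.304,.082],[.513,-.3687,.082]):
    q=M[:3,:3].T@(R.T@(np.array(X)-s["tcp_pos"])-M[:3,3]); u=q[:2]/q[2]; u=u*(1+c["k1"]*u@u); print(X,(u*K[0,0]+K[:2,2]).round(1),q[2].round(3))
im2=snapshot("side")[155:335,210:375,::-1]
h=cv2.resize(im2,(352,384))
cv2.imwrite("pics/w2.png",np.hstack([im[:,80:],h]))
```

```text
[ 0.50255335 -0.30379344  0.12629683] [ 0.24930461 -0.12468664  0.92417599]
[0.5015, -0.304, 0.082] [250.6 215.9] 0.204
[0.513, -0.3687, 0.082] [162.7 230.3] 0.208
```

View pics/w2.png

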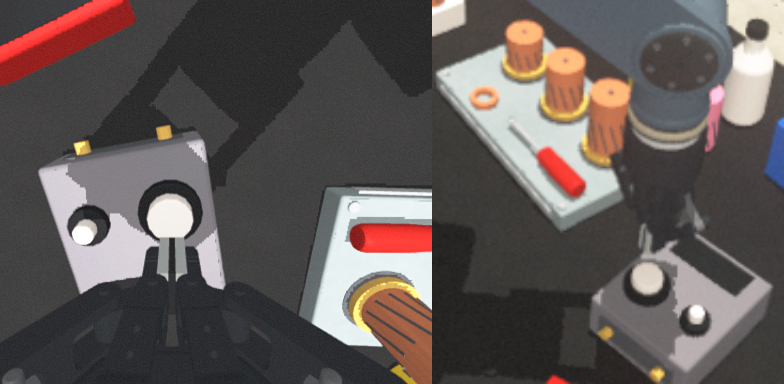

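All the cups stand upright. In the wrist view the large key is at (250,216), which matches the prediction exactly, so I'm pressing it.

Request:
apply_moves([
  [0.001,0,0.02,0,0,0,1],
  [0,0,0.015,0,0,0,1],
  [0,0,0.004,0,0,0,1],
  [0,0,0.002,0,0,0,1],
  [0,0,0.002,0,0,0,1],
  [0,0,0.002,0,0,0,1],
  [0,0,0.001,0,0,0,1],
  [0,0,0,0,0,0,1],
])

```text
t: 16.25
tcp_pos: [0.5014, -0.3038, 0.0801]
tool_rot: [0.0, 1.0, -0.0, 0.0]
force: [-0.5, 0.2, 2.4]
finger_gap: 0.005
gripper_force: 1.5
```

Request:
apply_moves([
  [0,0,0.001,0,0,0,1],
  [0,0,0.001,0,0,0,1],
  [0,0,0.001,0,0,0,1],
  [0,0,0.001,0,0,0,1],
  [0,0,0,0,0,0,1],
])

```text
t: 16.88
tcp_pos: [0.5014, -0.3038, 0.0761]
tool_rot: [0.0, 1.0, -0.0, 0.0]
force: [1.2, 1.3, 6.3]
finger_gap: -0.001
gripper_force: 3.0
```

Request:
apply_moves([
  [0,0,0.0007,0,0,0,1],
  [0,0,0.0007,0,0,0,1],
  [0,0,0,0,0,0,1],
])

```text
t: 17.25
tcp_pos: [0.5014, -0.3038, 0.0759]
tool_rot: [0.0, 1.0, -0.0, 0.0]
force: [-0.4, 1.8, 13.0]
finger_gap: 0.001
gripper_force: 6.8
```

The key is at its hard stop (13 N). I'm releasing it and moving clear.

Request:
apply_moves([
  [0,0,0,0,0,0,1],
  [0,0,-0.003,0,0,0,1],
  [0,0,-0.004,0,0,0,1],
  [0,0,-0.006,0,0,0,1],
  [0,0,-0.025,0,0,0,1],
  [0,0,-0.04,0,0,0,1],
  [0,0,-0.04,0,0,0,1],
  [0,0,0,0,0,0,1],
])

```text
t: 18.25
tcp_pos: [0.5021, -0.3046, 0.1951]
tool_rot: [0.0, 1.0, -0.002, 0.002]
force: [-0.5, 0.1, -0.0]
finger_gap: -0.0
gripper_force: 0.0
```

Request:
apply_moves([
  [0,0,0,0,0,0,1],
  [0,0,0,0,0,0,1],
])

```text
t: 18.5
tcp_pos: [0.5, -0.3027, 0.1906]
tool_rot: [0.0, 1.0, 0.001, -0.002]
force: [-0.2, 0.5, 0.3]
finger_gap: 0.005
gripper_force: 0.0
```

Run:
```python
from h import *
a=snapshot("top")[145:240,190:390,::-1]
cv2.imwrite("pics/end.png",cv2.resize(np.vstack([a,cv2.imread("pics/top0.png")[145:240,190:390]]),None,fx=3,fy=3,interpolation=cv2.INTER_CUBIC))
```

```text
(no output)
```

View pics/end.png

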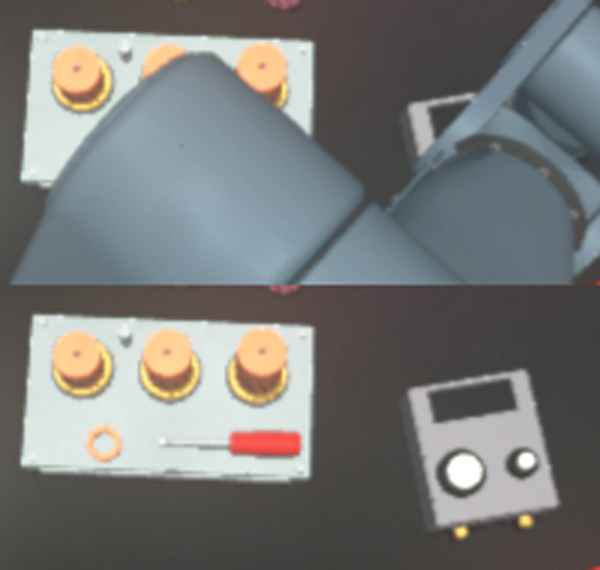

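The visible cups are in the same places as at the start: short at (78,70) and tall at (262,67) in this crop. The arm hides most of the middle cup, but the earlier side view showed it upright. The arm is clear, so I'm handing the job in.

```bash
python3 -c "
from station import *
print(sign_off())"
```

```text
the job is handed in; nothing more can be done
None
```

I pressed the three cups about 5 mm down in order (tall, mid, short) and released each, then pressed the large key to its stop at about 13 N, let it go, moved the arm clear and handed in the job at about 18.5 s.

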